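# Seat the sharpener's grinding wheel on its drive pin

### The job

The grinding wheel of the bench sharpener has been left standing proud because the notch in its rim is not over the drive pin. With a fingertip in one of the wheel's openings push the wheel round, without lifting it, until the notch stands over the pin, then press the wheel's hub down until the wheel is fully home on the platter. Leave everything else on the bench where it is.

Things in the scene. Friction and masses are not known exactly. Their poses are not given: they have to be found in the camera images.
- sharpener: Bench disc sharpener, fixed. Grey housing 228 x 213 mm, deck 70 mm high, dial and switch on its front (-x), battery on its left (+y). Origin on the bench, on the wheel's upright axis. On the deck an aluminium platter 194 mm across, top 84 mm above the bench; spindle locked, it never turns. Behind the wheel a tool-rest bar, top 104 mm high, 113 mm from the axis. x to its back, y left, z up.
- drive_pin (a point): Tip of the round-topped steel drive pin, 12 mm in diameter, that stands 12 mm up from the platter, 89 mm from the wheel's axis. The outer 5 mm of it show beyond the wheel's rim. Fixed to the sharpener.
- wheel_turn (a joint): Turn of the wheel about its upright axis, rad, growing counter-clockwise seen from above. 0 or 6.283: notch over the pin. Starts 0.6 to 5.68. It may be turned either way, stays where it is left (friction 0.06 N m, 0.02 N m s of drag), and the notch takes the pin when within about 0.06 rad of it.
- wheel_drop (a joint): How far the wheel has been pressed down its spindle, m. 0: standing proud at the start, its underside 12.5 mm above the platter, just clear of the pin; 0.012: fully home. It fits tightly: it does not fall by itself, a downward push of some 5 to 8 N moves it slowly, and off the notch the pin stops it after about 1 mm. Negative: pulled up.
- hub_top (a point): Centre of the top of the wheel's black round hub cap, on the axis. The cap is 53 mm across at its foot, its flat top 42 mm across, 10 mm above the wheel's upper face. 118.5 mm above the bench at the start, 106.5 mm when home. Room for the arm: a timber rack hangs over the back of the bench, from 610 mm above it and from 0.63 m ahead of the robot's axis.
- notch (a point): Middle of the only notch in the wheel's rim, on the upper face, 89 mm from the axis: 20 mm wide, 13.5 mm deep, right through. The wheel is a grey disc 180 mm across and 12 mm thick; it lies level, its upper face 108.5 mm above the bench at the start, 96.5 mm when home.
- window_0 (a point): Middle of one of the wheel's three equal openings, at the upper face, 53.5 mm from the axis, 60 degrees counter-clockwise from the notch. Each goes right through (12 mm), from 30 to 77 mm from the axis and over 58 degrees, about 54 mm wide at its middle. Below lies the platter, 24.5 mm under the wheel's upper face at the start.
- window_1 (a point): The same for the opening on the other side of the hub from the notch.
- window_2 (a point): The same for the opening 60 degrees clockwise from the notch.
- block_plane: Bystander: steel block plane lying left of the sharpener, 165 x 52 x 57 mm. Origin under its middle.
- chisel: Bystander: chisel with amber handle, 220 mm, lying to the left. Origin under its middle.
- tape_measure: Bystander: yellow tape measure, 80 x 38 x 64 mm, right of the sharpener. Origin under its middle.
- sanding_block: Bystander: cork sanding block, 112 x 63 x 30 mm, far to the right. Origin under its middle.
- marker: Bystander: marker pen, 135 mm, lying at the right near the front edge. Origin under its middle.

How it is judged:
By the outcome, as a careful person would: the job done as asked, in the order asked, and still so for the second after the job is handed in, with the robot touching nothing.
It also fails if it takes over 56 s, if anything falls off the work surface, if the arm or the gripper's body presses on something with over 40 N, if the wrist force passes 120 N, or if a joint passes its speed limit or range.

### The arm

A 7-joint arm with a two-finger parallel gripper is mounted at the origin on a cart in front of the work surface, level with it; the furniture and walls round the work are solid. World frame = base frame: x ahead of the robot, y to its left, z up, the work surface at z = 0. Lengths are in m, angles in degrees, forces in N, time in s.
With the tool pointing down it reaches from about 0.425 to 0.875 m from the base axis. Payload 4.7 kg.
Tool frame: the origin (TCP) lies between the finger pads; the fingertips stand env.tip_reach ahead of it and the grasp point (between the pads) lies 2 mm behind it (env.tip_reach is the distance from the TCP to the fingertips, in m); z points along the fingers, y is the line along which they close (so a half turn about z gives the same grasp; the last joint's range is limited). The gripper opens to 87 mm and grips with 3 to 60 N. Pads are 19 mm wide; open, the fingers measure 117 mm over their backs; the gripper's body (75 mm by 190 mm) begins 51 mm behind the grasp point.
Start: joints at [-70.124, 18.392, -4.016, 83.108, 1.295, 78.541, -3.26], TCP at [0.212, 0.614, 0.24] pointing down, gripper open.
Joint ranges: [-163.93, 163.93], [-17.29, 119.83], [-79.2, 71.16], [3.27, 140.29], [-89.18, 269.18], [5.43, 117.66], [-154.24, 154.24]. Speed limits (degrees/s): [147.25, 147.25, 180, 180, 180, 180, 180].

### API

Orientations are given as [roll, pitch, yaw] about the fixed x, y, z axes, in that order (R = Rz(yaw) Ry(pitch) Rx(roll)).
In Python, from cell import env, read_camera gives the robot as it stands. The module is installed in compiled form; this text tells all that it offers.
- The arm moves only by the tool inch_along, called after ">>>" as name(argument=value, ...), one argument or row to a line, values as JSON. Schema: {"type":"object","properties":{"plan":{"type":"array","items":{"type":"array","items":{"type":"number"},"minItems":5,"maxItems":5},"minItems":1,"maxItems":8},"force":{"type":"number"},"only":{"type":"string"},"quiet":{"type":"boolean"},"lines":{"type":"string"}},"required":["plan"],"additionalProperties":false}. plan is a list of rows, 1 to 8 of them, each of 5 numbers: dx, dy, dz in m, then a turn about the tool's z in degrees, then the finger opening in m; each row is the pose to reach, as a shift and turn from the pose commanded when the call began, along the tool's axes at that moment; what a row does not reach only later rows make up. A row lasts 1/12 s, in which the tool goes at most 0.0417 m and 7.16 degrees, less where a joint would pass 70% of its speed; a pose out of reach is approached as far as the arm can. The fingers move at their own pace and stop on an object; force is the grip in N (left out, the last holds). Time passes only in rows, so rows that do not move let the fingers close. The tool returns the time, the measured TCP pose, the force, the opening and the grip force at its end. only (a regular expression) keeps the lines of the reply that match it, lines (a string "A,B") keeps lines A to B, and quiet returns only ok. Input that does not fit is refused with a message, and nothing moves.
- env.get_obs(): the state, without advancing time (a new reading comes with each control period).
- read_camera(name): name is "scene" or "side" or "wrist"; returns a dict with "color" (400x640x3 uint8, blue, green, red), "fx", "fy", "cx", "cy" (pixels), "world_from_camera" (4x4, takes a point from camera to world coordinates). Camera axes: x right, y down, z forward; pixel columns grow to the right and rows downward; lengths in m; the calibration is good to about 2 mm. A picture is of the moment at which its call begins. There is no depth.
- env.sign_off(): hands the job in; it is judged then, once.
The state is a dict: "time_s": time; "qpos": joint angles; "joint_velocities": joint speeds; "effort": joint torques, N m; "tool_pos": TCP position; "tool_rot": TCP orientation; "force": force on the tool from outside, world axes, zero at the start; "wrist_torque": the same for the moment, N m; "grip_width": finger opening in m; "grasp_force": force on a finger pad.
Only numpy, scipy, OpenCV 4.12 (cv2) and the standard library are available. Lean on these libraries where they do the work, as an engineer would, in place of code of your own. Each camera call takes 0.05 s, during which the arm holds its last target. There are 200 camera calls.

## Working session

There is one attempt and no reset: what is moved stays moved. The work goes in short steps, Python scripts to look and compute and a tool call to move; the robot and the scene stay as the last step left them, time stands still between calls to the robot, and variables do not carry over. Pictures are saved under pics/ and viewed, at most 10 in all, crops included, and the job is handed in when it is done.

```bash
mkdir -p pics; python3 - <<'E'
from cell import env, read_camera
import cv2,numpy as np
o=env.get_obs();print(o['time_s'],o['tool_pos'],o['tool_rot'],env.tip_reach,o['grip_width'])
for n in ['scene','side']:
    r=read_camera(n);cv2.imwrite(f'pics/{n}0.png',r['color']);print(n,r['fx'],r['cx'],r['cy'],np.round(r['world_from_camera'],3).tolist())
E
```

```text
0.0 [0.21222389 0.6138409  0.23846468] [-1.79892546e+02  4.72595562e-03  1.60931956e+02] 0.017 0.08723073564878818
scene 374.67476267140904 318.14842042383566 195.96125159137827 [[0.652, -0.368, 0.663, -0.359], [-0.758, -0.312, 0.573, -0.598], [-0.003, -0.876, -0.482, 0.698], [0.0, 0.0, 0.0, 1.0]]
side 520.9291589323802 322.3155740019336 195.07121375249122 [[-0.653, -0.571, 0.498, -0.336], [-0.757, 0.483, -0.44, 0.826], [0.01, -0.664, -0.747, 1.307], [0.0, 0.0, 0.0, 1.0]]
```

View pics/scene0.png

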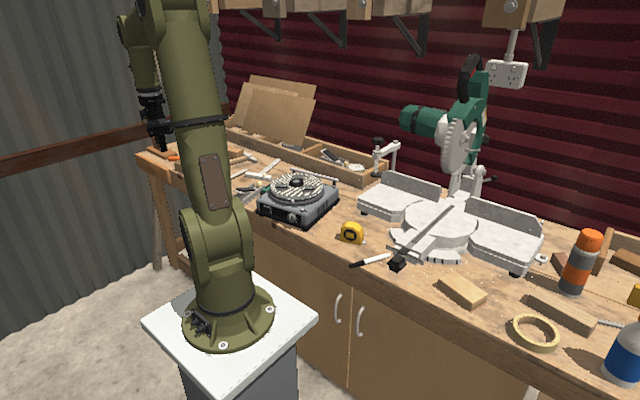

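View pics/side0.png

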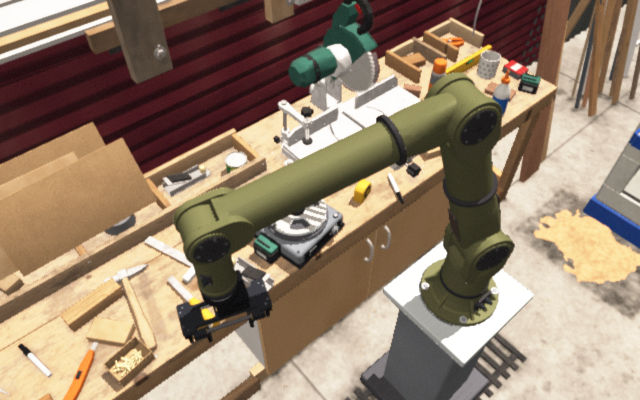

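The scene view shows the wheel at about (297,186), with the hub near (296,181). In the side view the arm hides part of it, with the wheel near (300,220). I'll enlarge both.

```bash
cat > h.py <<'E'
from cell import env, read_camera
import cv2,numpy as np
def ray(r,u,v,z):
    T=np.array(r['world_from_camera']);d=T[:3,:3]@[(u-r['cx'])/r['fx'],(v-r['cy'])/r['fy'],1];c=T[:3,3]
    return c+d*(z-c[2])/d[2]
def pix(r,p):
    T=np.linalg.inv(r['world_from_camera']);q=T[:3,:3]@np.array(p)+T[:3,3]
    return np.array([r['fx']*q[0]/q[2]+r['cx'],r['fy']*q[1]/q[2]+r['cy']])
def totool(p):
    "world point/vector -> tool axes"
    from scipy.spatial.transform import Rotation as R
    o=env.get_obs();return R.from_euler('xyz',o['tool_rot'],degrees=True).inv().apply(np.array(p)-o['tool_pos'])
E
python3 - <<'E'
from h import *
r=read_camera('scene')
print(ray(r,297,181,.1185))
a=r['color'][160:235,245:350];b=read_camera('side')['color'][180:270,240:350]
A=cv2.resize(a,(700,500),interpolation=cv2.INTER_CUBIC)
cv2.imwrite('pics/c1.png',A)
E
```

```text
[0.47147006 0.21551438 0.1185    ]
```

View pics/c1.png

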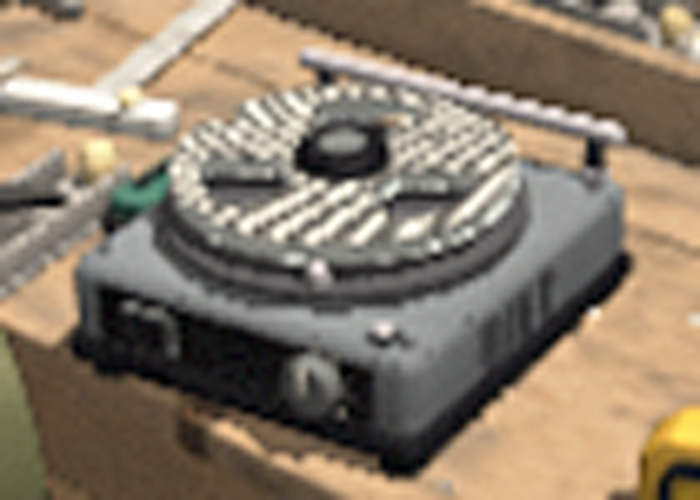

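The crop shows the hub top at scene pixel (296.4,180.7), the pin tip at about (292.7,200.5), and windows left, right and behind the hub. The notch isn't resolved here, so I'll go above the wheel for a wrist view.

```bash
python3 - <<'E'
from h import *
r=read_camera('scene')
h=ray(r,296.45,180.7,.1185);p=ray(r,292.7,200.5,.096);print(h,p,np.linalg.norm((h-p)[:2]),np.degrees(np.arctan2(*(p-h)[1::-1])))
print(totool([h[0],h[1],.32]))
w=read_camera('wrist');print(np.round(np.array(w['world_from_camera'])[:3,3],3),w['fx'],totool(np.array(w['world_from_camera'])[:3,3]))
E
```

```text
[0.47192342 0.21856915 0.1185    ] [0.39149032 0.15978116 0.096     ] 0.09962686349468904 -143.83719385025762
[-0.37458546 -0.2891115  -0.08067991]
[0.148 0.635 0.385] 328.2343190458341 [ 0.06780099 -0.00107169 -0.14602482]
```

>>> inch_along(
  plan=[
    [-0.03, -0.024, -0.01, 0, 0],
    [-0.062, -0.048, -0.02, 0, 0],
    [-0.094, -0.072, -0.03, 0, 0],
    [-0.125, -0.097, -0.04, 0, 0],
    [-0.156, -0.12, -0.05, 0, 0],
    [-0.187, -0.145, -0.06, 0, 0],
    [-0.218, -0.169, -0.07, 0, 0],
    [-0.25, -0.193, -0.08, 0, 0],
  ],
  force=10,
)

```text
time_s: 0.97
tool_pos: [0.3861, 0.3485, 0.3203]
tool_rot: [180.0, 0.0, 161.0]
force: [0.8, 0.9, 0.4]
grip_width: 0.0415
grasp_force: 0.0
```

>>> inch_along(
  plan=[
    [-0.031, -0.024, 0, 0, 0],
    [-0.062, -0.048, 0, 0, 0],
    [-0.093, -0.072, 0, 0, 0],
    [-0.125, -0.096, 0, 0, 0],
    [-0.125, -0.096, 0, 0, 0],
    [-0.125, -0.096, 0, 0, 0],
  ],
)

```text
time_s: 1.47
tool_pos: [0.4737, 0.2159, 0.3198]
tool_rot: [180.0, 0.0, 160.6]
force: [-0.8, 0.8, -0.3]
grip_width: 0.0035
grasp_force: 0.0
```

```bash
python3 - <<'E'
from h import *
w=read_camera('wrist');cv2.imwrite('pics/w1.png',w['color']);print(env.get_obs()['tool_pos'],env.get_obs()['tool_rot'],pix(w,[.472,.2186,.1185]))
E
```

```text
[0.47251077 0.21829153 0.31963781] [ 1.79960376e+02 -2.82509430e-02  1.60822806e+02] [326.2023066  174.86133281]
```

View pics/w1.png

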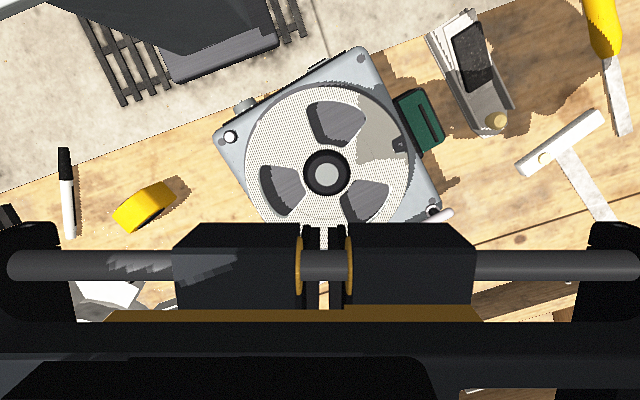

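Wrist view: hub (326,174), windows at (334,122), (282,190) and (367,200), notch at about (399,145). It lies between two windows as it should. I'll measure these and enlarge the pin area.

```bash
python3 - <<'E'
from h import *
w=read_camera('wrist')
h=ray(w,326,174,.1185);print(h)
h=h[:2]
def pol(n,u,v,z):
    d=ray(w,u,v,z)[:2]-h;print(n,np.round(np.hypot(*d),4),round(np.degrees(np.arctan2(d[1],d[0])),1))
for n,u,v in [('wA',334,122),('wB',282,190),('wC',367,200),('notch',399,145)]: pol(n,u,v,.1085)
print('pinproj',pix(w,[*(h+.091*np.array([np.cos(np.radians(-144)),np.sin(np.radians(-144))])),.096]))
g=cv2.cvtColor(w['color'],cv2.COLOR_BGR2GRAY)
cv2.imwrite('pics/w2.png',cv2.resize(w['color'][65:240,205:445],(800,583),interpolation=cv2.INTER_CUBIC))
E
```

```text
[0.46964935 0.22118648 0.1185    ]
wA 0.0548 151.9
wB 0.053 -87.1
wC 0.0561 36.5
notch 0.0844 91.6
pinproj [258.00421791 123.79308071]
```

View pics/w2.png

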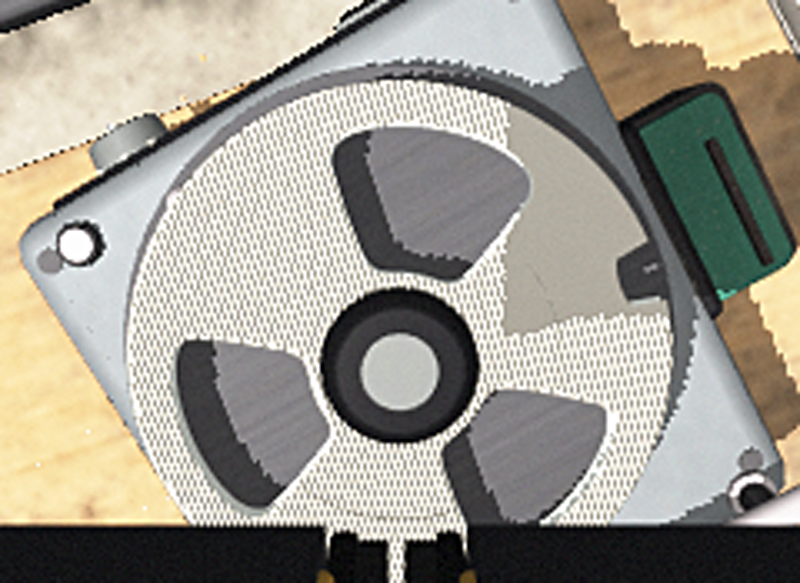

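The crop shows the notch at (645,272), the hub ring centred at (399,364), and a small pin bulge on the rim at (172,195). I'll refine the centre and angles from rim points.

```bash
python3 - <<'E'
from h import *
from scipy.optimize import least_squares
w=read_camera('wrist')
c=lambda x,y:(205+x*.3,65+y*.3)
P=np.array([ray(w,*c(*q),.1085)[:2] for q in [(127,340),(155,232),(222,140),(375,79),(520,110),(600,190),(672,345),(640,455)]])
s=least_squares(lambda p:np.hypot(*(P-p[:2]).T)-p[2],[.47,.22,.09]);print('rim',s.x,np.round(s.fun*1e3,1))
print('foot',ray(w,*c(399,364),.1085),'top',ray(w,*c(400,371),.1185),ray(w,*c(400,371),.1085))
for h in (s.x[:2],ray(w,*c(399,364),.1085)[:2]):
    for n,q,z in [('notch',(643,272),.1085),('pin',(172,195),.096),('wA',(430,200),.1085),('wB',(255,425),.1085),('wC',(525,455),.1085)]:
        d=ray(w,*c(*q),z)[:2]-h;print(n,np.round(np.hypot(*d),4),round(np.degrees(np.arctan2(d[1],d[0])),1))
b=read_camera('side');cv2.imwrite('pics/s1.png',cv2.resize(b['color'][170:290,230:390],(800,600),interpolation=cv2.INTER_CUBIC))
E
```

```text
rim [0.46993017 0.21943858 0.08908117] [-0.3 -0.7  0.9  0.9  0.4 -3.1  2.4 -0.6]
foot [0.4704253  0.22053409 0.1085    ] top [0.47093369 0.22065472 0.1185    ] [0.47276187 0.22008019 0.1085    ]
notch 0.0858 91.5
pin 0.0915 -145.4
wA 0.0541 149.2
wB 0.0516 -85.2
wC 0.0539 35.4
notch 0.0847 91.9
pin 0.0925 -145.0
wA 0.054 150.4
wB 0.0526 -85.8
wC 0.0529 34.7
```

Centre is about (0.4705, 0.220), notch at 92° and pin at 215°, so turn +123° (CCW). I'll enter the window at −87°.

>>> inch_along(
  plan=[
    [-0.009, -0.024, 0.02, 0, 0],
    [-0.0178, -0.0485, 0.05, 0, 0],
    [-0.0178, -0.0485, 0.085, 0, 0],
    [-0.0178, -0.0485, 0.12, 0, 0],
    [-0.0178, -0.0485, 0.15, 0, 0],
    [-0.0178, -0.0485, 0.165, 0, 0],
    [-0.0178, -0.0485, 0.165, 0, 0],
    [-0.0178, -0.0485, 0.165, 0, 0],
  ],
)

```text
time_s: 2.33
tool_pos: [0.4726, 0.1681, 0.1543]
tool_rot: [-179.9, -0.1, 161.1]
force: [-1.1, 0.3, 0.7]
grip_width: 0.0004
grasp_force: 0.0
```

```bash
python3 - <<'E'
from h import *
b=read_camera('side');cv2.imwrite('pics/s1.png',cv2.resize(b['color'][170:290,230:390],(800,600),interpolation=cv2.INTER_CUBIC))
o=env.get_obs();print(o['tool_pos'],o['tool_rot'],o['force'])
for k in range(-87,70,12):
    a=np.radians(k);t=totool([.4705+.0535*np.cos(a),.220+.0535*np.sin(a),.116]);print(k,np.round(t,4))
E
```

```text
[0.47364384 0.16829405 0.15553462] [1.79947192e+02 5.13325627e-02 1.61044840e+02] [0.60457917 0.05670418 1.20763626]
-87 [-0.0002 -0.0018  0.0395]
-75 [-0.0101  0.0035  0.0395]
-63 [-0.0187  0.0107  0.0396]
-51 [-0.0255  0.0195  0.0396]
-39 [-0.0305  0.0295  0.0396]
-27 [-0.0332  0.0404  0.0396]
-15 [-0.0336  0.0515  0.0396]
-3 [-0.0316  0.0626  0.0396]
9 [-0.0275  0.0729  0.0396]
21 [-0.0212  0.0822  0.0396]
33 [-0.0132  0.09    0.0396]
45 [-0.0037  0.0959  0.0396]
57 [0.0068 0.0997 0.0396]
69 [0.0179 0.1013 0.0396]
```

View pics/s1.png

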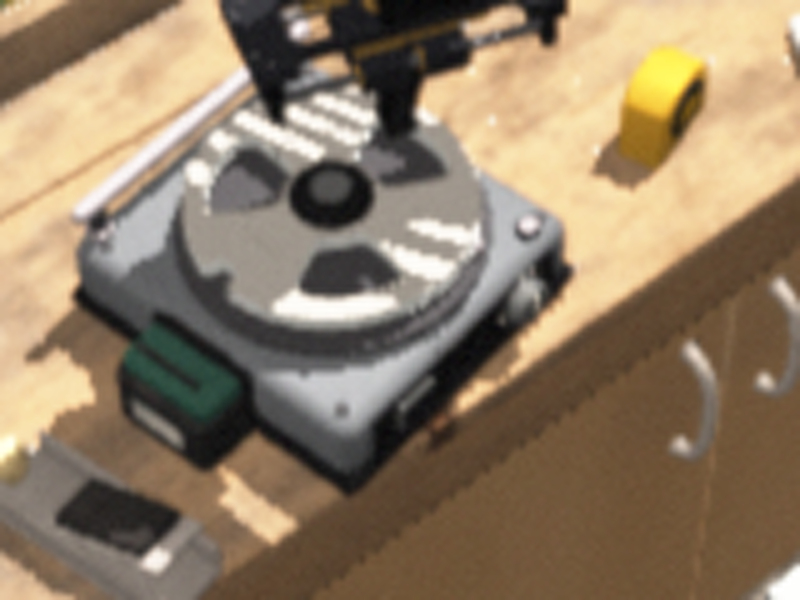

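The side view shows the fingertip at crop (400,125) just above the right rear window, with the notch at (225,275) as measured. Going down.

>>> inch_along(
  plan=[
    [0, -0.002, 0.012, 0, 0],
    [0, -0.002, 0.024, 0, 0],
    [0, -0.002, 0.034, 0, 0],
    [0, -0.002, 0.039, 0, 0],
    [0, -0.002, 0.039, 0, 0],
    [0, -0.002, 0.039, 0, 0],
  ],
)

```text
time_s: 2.88
tool_pos: [0.4731, 0.1655, 0.1162]
tool_rot: [180.0, 0.0, 161.0]
force: [-0.3, -0.0, 0.6]
grip_width: 0.0002
grasp_force: 0.0
```

```bash
python3 - <<'E'
from h import *
b=read_camera('side');cv2.imwrite('pics/s2.png',cv2.resize(b['color'][170:290,230:390],(800,600),interpolation=cv2.INTER_CUBIC))
E
```

```text
(no output)
```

View pics/s2.png

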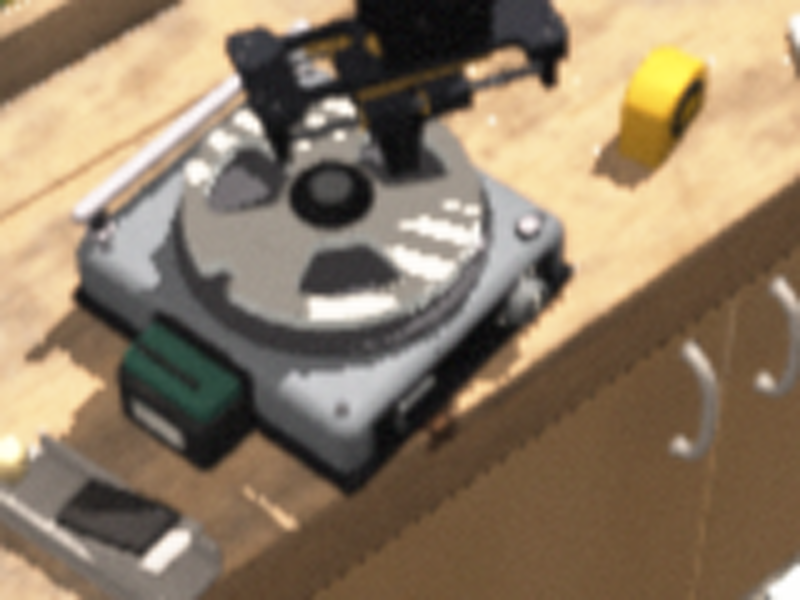

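Fingertip at crop (405,170), inside the window with no contact force. Now swing it round CCW.

>>> inch_along(
  plan=[
    [-0.005, 0.0026, 0, 0, 0],
    [-0.0099, 0.0053, 0, 0, 0],
    [-0.0185, 0.0125, 0, 0, 0],
    [-0.0253, 0.0213, 0, 0, 0],
    [-0.0303, 0.0313, 0, 0, 0],
    [-0.033, 0.0422, 0, 0, 0],
    [-0.0334, 0.0533, 0, 0, 0],
    [-0.0334, 0.0533, 0, 0, 0],
  ],
)

```text
time_s: 3.6
tool_pos: [0.5225, 0.2078, 0.1155]
tool_rot: [179.9, 0.0, 161.1]
force: [-0.1, 0.2, -0.2]
grip_width: 0.0003
grasp_force: 0.0
```

```bash
python3 - <<'E'
from h import *
o=env.get_obs();print(o['tool_pos'],o['force'])
for k in range(-15,70,12):
    a=np.radians(k);t=totool([.4705+.0535*np.cos(a),.220+.0535*np.sin(a),.116]);print(k,np.round(t,4))
b=read_camera('side');cv2.imwrite('pics/s3.png',cv2.resize(b['color'][170:290,230:390],(800,600),interpolation=cv2.INTER_CUBIC))
E
```

```text
[0.52249947 0.20775253 0.11553593] [-0.05655394  0.24881071 -0.22427827]
-15 [-0.0002 -0.0016 -0.0005]
-3 [ 0.0017  0.0094 -0.0004]
9 [ 0.0059  0.0198 -0.0004]
21 [ 0.0121  0.0291 -0.0004]
33 [ 0.0202  0.0368 -0.0004]
45 [ 0.0296  0.0428 -0.0004]
57 [ 0.0401  0.0466 -0.0004]
69 [ 0.0512  0.0482 -0.0004]
```

View pics/s3.png

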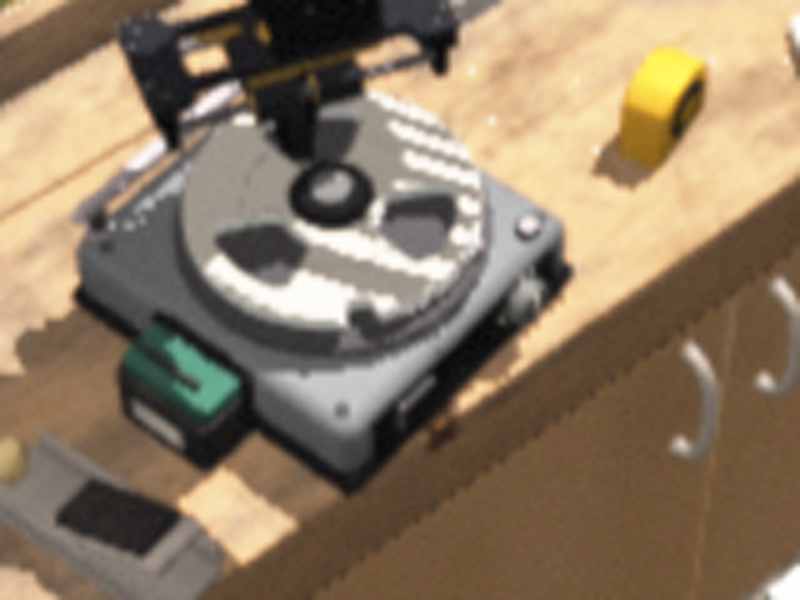

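The wheel turned. The notch is now at crop (362,318), i.e. side pixel (302.4,233.6). I'll measure its angle by sampling along the rim circle.

```bash
cat >> h.py <<'E'
def prof(cam,rad=.0845,c=(.4705,.220),lo=60,hi=300,z=.1085):
    r=read_camera(cam);g=cv2.cvtColor(r['color'],cv2.COLOR_BGR2GRAY).astype(np.float32)
    A=np.arange(lo,hi,1.);P=np.array([pix(r,[c[0]+rad*np.cos(np.radians(a)),c[1]+rad*np.sin(np.radians(a)),z]) for a in A],np.float32)
    return A,cv2.remap(g,P[:,0].copy(),P[:,1].copy(),cv2.INTER_LINEAR).ravel(),r
E
python3 - <<'E'
from h import *
A,v,r=prof('side')
d=ray(r,302.4,233.6,.1085)[:2]-[.4705,.22];print(np.hypot(*d),np.degrees(np.arctan2(d[1],d[0]))%360)
print(dict(zip(A[::3].astype(int).tolist(),v[::3].astype(int).tolist())))
print('hub check',ray(r,230+331/5,170+195/5,.1085),ray(r,230+331/5,170+186/5,.1185))
E
```

```text
0.0932814558104489 153.14445316729214
{60: 149, 63: 150, 66: 152, 69: 151, 72: 152, 75: 152, 78: 151, 81: 154, 84: 206, 87: 247, 90: 244, 93: 245, 96: 242, 99: 230, 102: 240, 105: 239, 108: 234, 111: 246, 114: 242, 117: 243, 120: 247, 123: 250, 126: 247, 129: 246, 132: 248, 135: 250, 138: 250, 141: 250, 144: 250, 147: 199, 150: 115, 153: 110, 156: 122, 159: 206, 162: 247, 165: 236, 168: 177, 171: 154, 174: 151, 177: 152, 180: 158, 183: 182, 186: 237, 189: 250, 192: 250, 195: 228, 198: 166, 201: 160, 204: 167, 207: 235, 210: 248, 213: 225, 216: 171, 219: 165, 222: 206, 225: 245, 228: 235, 231: 180, 234: 161, 237: 192, 240: 241, 243: 241, 246: 201, 249: 170, 252: 194, 255: 218, 258: 239, 261: 237, 264: 203, 267: 166, 270: 162, 273: 168, 276: 208, 279: 211, 282: 236, 285: 240, 288: 237, 291: 237, 294: 239, 297: 240}
hub check [0.47111046 0.21754242 0.1085    ] [0.46985265 0.21820664 0.1185    ]
```

>>> inch_along(
  plan=[
    [0.0017, 0.0094, 0, 0, 0],
    [0.0059, 0.0198, 0, 0, 0],
    [0.0121, 0.0291, 0, 0, 0],
    [0.016, 0.033, 0, 0, 0],
    [0.0202, 0.0368, 0, 0, 0],
    [0.0202, 0.0368, 0, 0, 0],
    [0.0202, 0.0368, 0, 0, 0],
  ],
)

```text
time_s: 4.28
tool_pos: [0.5144, 0.2473, 0.1158]
tool_rot: [179.9, 0.0, 161.0]
force: [0.9, -0.2, 0.0]
grip_width: 0.0005
grasp_force: 0.0
```

```bash
python3 - <<'E'
from h import *
A,v,r=prof('side')
m=(v<135)&(A>140);print(A[m],v[m].astype(int),np.mean(A[m]))
o=env.get_obs();print(o['tool_pos'],o['force'])
for k in range(33,66,6):
    a=np.radians(k);t=totool([.4705+.0535*np.cos(a),.220+.0535*np.sin(a),.116]);print(k,np.round(t,4))
E
```

```text
[198. 199. 200. 201. 202. 203. 289. 290. 291. 292. 293. 294. 295. 296.
 297. 298. 299.] [106  90  89  92 107 124 112  75  54  34  38  42  63  90 107 108 108] 261.0
[0.51460847 0.24669975 0.11582786] [ 0.24292808 -0.15604131 -0.2130314 ]
33 [ 0.0001  0.0026 -0.0002]
39 [ 0.0047  0.0058 -0.0002]
45 [ 0.0096  0.0085 -0.0002]
51 [ 0.0147  0.0107 -0.0002]
57 [ 0.0201  0.0123 -0.0002]
63 [ 0.0256  0.0134 -0.0002]
```

>>> inch_along(
  plan=[
    [0.0025, 0.0042, 0, 0, 0],
    [0.0047, 0.0058, 0, 0, 0],
    [0.007, 0.0072, 0, 0, 0],
    [0.0092, 0.0083, 0, 0, 0],
    [0.0092, 0.0083, 0, 0, 0],
    [0.0092, 0.0083, 0, 0, 0],
  ],
)

```text
time_s: 4.83
tool_pos: [0.5084, 0.2573, 0.1156]
tool_rot: [180.0, -0.0, 161.0]
force: [0.3, -0.6, 0.5]
grip_width: 0.0004
grasp_force: 0.0
```

```bash
python3 - <<'E'
from h import *
A,v,r=prof('side',lo=140,hi=280)
m=(v<135);print(A[m],v[m].astype(int))
o=env.get_obs();d=o['tool_pos'][:2]-[.4705,.22];print(np.degrees(np.arctan2(d[1],d[0])),o['force'])
d=ray(r,275,225,.1085)[:2]-[.4705,.219];print(np.hypot(*d),np.degrees(np.arctan2(d[1],d[0]))%360)
w=read_camera('wrist')
q=pix(w,[.4705,.22,.1085]);print(q,'pin',pix(w,[.4705+.091*np.cos(np.radians(215)),.22+.091*np.sin(np.radians(215)),.096]))
E
```

```text
[206. 207. 208. 209. 210. 211.] [131 119 108 100 105 122]
44.45799102925071 [-0.65089613  0.27521587  0.38211009]
0.08449126993266036 94.71779655437005
[227.58741184 205.99319237] pin [73.91011486 92.40711919]
```

```bash
python3 - <<'E'
from h import *
w=read_camera('wrist');a=cv2.resize(w['color'][50:150,20:150],(520,400),interpolation=cv2.INTER_CUBIC)
b=read_camera('side')['color'][195:255,290:350];b=cv2.resize(b,(270,270),interpolation=cv2.INTER_CUBIC)
o=np.zeros((400,800,3),np.uint8);o[:,:520]=a;o[:270,530:]=b;cv2.imwrite('pics/w3.png',o)
E
```

```text
(no output)
```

View pics/w3.png

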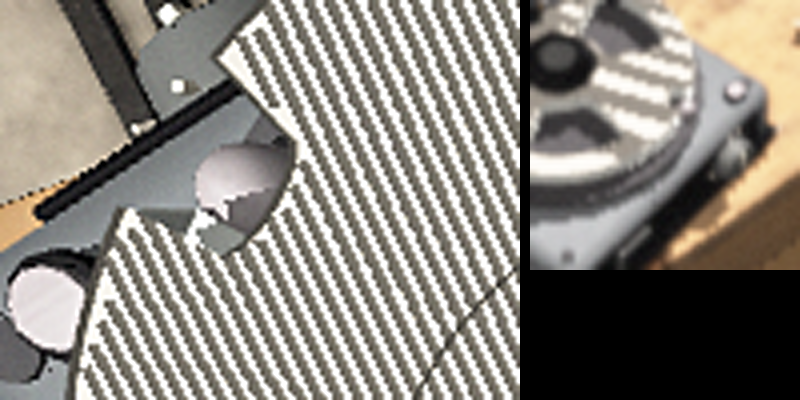

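The wrist crop shows the pin inside the notch outline: pin centre at about crop (231,180), notch mouth corners (220,60) and (123,210), floor corners (295,150) and (230,252). I'll work out the remaining angle by ray casting.

```bash
python3 - <<'E'
from h import *
w=read_camera('wrist');c=lambda p:(20+p[0]/4,50+p[1]/4)
for h in ([.4705,.22],[.470,.218],[.472,.2186]):
    for n,p,z in [('m1',(220,60),.1085),('m2',(123,210),.1085),('f1',(295,150),.1085),('f2',(230,252),.1085),('pin',(231,180),.092)]:
        d=ray(w,*c(p),z)[:2]-h;print(n,round(np.hypot(*d),4),round(np.degrees(np.arctan2(d[1],d[0]))%360,1),end='; ')
    print()
for k in (47,49,51,53):
    a=np.radians(k);print(k,np.round(totool([.4705+.0535*np.cos(a),.220+.0535*np.sin(a),.116]),4))
E
```

```text
m1 0.0892 205.1; m2 0.09 218.5; f1 0.0779 206.4; f2 0.0781 217.0; pin 0.0914 216.1; 
m1 0.0879 204.0; m2 0.0884 217.7; f1 0.0766 205.2; f2 0.0766 216.0; pin 0.0899 215.2; 
m1 0.09 203.9; m2 0.0903 217.2; f1 0.0786 205.0; f2 0.0785 215.5; pin 0.0919 214.8; 
47 [ 0.0022  0.0014 -0.0004]
49 [ 0.0039  0.0022 -0.0004]
51 [ 0.0057  0.0028 -0.0004]
53 [ 0.0075  0.0034 -0.0004]
```

Notch centre is at 211.8° and the pin at 216°, so about +4.2° remain.

>>> inch_along(
  plan=[
    [0.0012, 0.0008, 0, 0, 0],
    [0.0024, 0.0014, 0, 0, 0],
    [0.0035, 0.002, 0, 0, 0],
    [0.0035, 0.002, 0, 0, 0],
    [0.0035, 0.002, 0, 0, 0],
    [0.0035, 0.002, 0, 0, 0],
  ],
)

```text
time_s: 5.58
tool_pos: [0.506, 0.26, 0.1156]
tool_rot: [180.0, -0.0, 160.9]
force: [0.1, -1.3, -0.1]
grip_width: 0.0003
grasp_force: 0.3
```

```bash
python3 - <<'E'
from h import *
o=env.get_obs();d=o['tool_pos'][:2]-[.4705,.22];print(np.degrees(np.arctan2(d[1],d[0])))
w=read_camera('wrist');cv2.imwrite('pics/w4.png',cv2.resize(w['color'][50:150,20:150],(520,400),interpolation=cv2.INTER_CUBIC))
# floor of the notch: bright/dark sampling along a circle just outside the floor, wheel stripes excluded by colour variance
A,v,_=prof('wrist',rad=.081,lo=200,hi=232);print(dict(zip(A.astype(int).tolist(),v.astype(int).tolist())))
A,v,_=prof('wrist',rad=.085,lo=200,hi=232);print(v.astype(int).tolist())
E
```

```text
48.43080589842868
{200: 119, 201: 250, 202: 124, 203: 202, 204: 157, 205: 116, 206: 245, 207: 112, 208: 250, 209: 97, 210: 170, 211: 198, 212: 219, 213: 233, 214: 219, 215: 192, 216: 98, 217: 101, 218: 94, 219: 185, 220: 127, 221: 250, 222: 110, 223: 223, 224: 108, 225: 252, 226: 113, 227: 200, 228: 124, 229: 151, 230: 202, 231: 102}
[246, 147, 173, 226, 107, 227, 188, 118, 254, 96, 142, 154, 186, 175, 158, 158, 158, 159, 160, 170, 93, 101, 181, 132, 149, 152, 188, 200, 105, 189, 110, 246]
```

By the rim profile the notch spans about 209–221° (centre near 215–216°), over the pin. Back off, lift out, and go over the hub.

>>> inch_along(
  plan=[
    [-0.0035, -0.002, 0, 0, 0],
    [-0.0035, -0.002, -0.012, 0, 0],
    [-0.0035, -0.002, -0.03, 0, 0],
    [-0.0035, -0.002, -0.045, 0, 0],
    [0.01, -0.028, -0.045, 0, 0],
    [0.0205, -0.0494, -0.045, 0, 0],
    [0.0205, -0.0494, -0.045, 0, 0],
    [0.0205, -0.0494, -0.045, 0, 0],
  ],
)

```text
time_s: 6.4
tool_pos: [0.4705, 0.2195, 0.1618]
tool_rot: [179.9, 0.0, 160.9]
force: [0.2, 1.0, 0.3]
grip_width: 0.0002
grasp_force: 0.0
```

```bash
python3 - <<'E'
from h import *
o=env.get_obs();print(o['tool_pos'],o['force'],totool([.4705,.2195,.1375]))
A,v,_=prof('side',lo=190,hi=235);print(v.astype(int).tolist())
E
```

```text
[0.47048405 0.21948939 0.16176404] [0.1788526  1.02293045 0.32098647] [ 1.17854021e-06 -3.18549457e-05  2.42640245e-02]
[250, 250, 251, 244, 237, 230, 209, 189, 168, 162, 162, 163, 167, 169, 171, 186, 201, 208, 191, 175, 153, 125, 98, 96, 113, 131, 148, 163, 174, 176, 177, 188, 211, 233, 241, 246, 249, 243, 236, 222, 202, 184, 174, 165, 161]
```

>>> inch_along(
  plan=[
    [0, 0, 0.012, 0, 0],
    [0, 0, 0.022, 0, 0],
    [0, 0, 0.025, 0, 0],
    [0, 0, 0.027, 0, 0],
    [0, 0, 0.028, 0, 0],
    [0, 0, 0.029, 0, 0],
    [0, 0, 0.03, 0, 0],
    [0, 0, 0.03, 0, 0],
  ],
)

```text
time_s: 7.12
tool_pos: [0.4707, 0.2204, 0.1305]
tool_rot: [-180.0, -0.0, 161.0]
force: [-1.1, 0.5, 4.8]
grip_width: 0.0006
grasp_force: 2.5
```

>>> inch_along(
  plan=[
    [0, 0, 0.001, 0, 0],
    [0, 0, 0.002, 0, 0],
    [0, 0, 0.003, 0, 0],
    [0, 0, 0.004, 0, 0],
    [0, 0, 0.005, 0, 0],
    [0, 0, 0.006, 0, 0],
    [0, 0, 0.006, 0, 0],
    [0, 0, 0.006, 0, 0],
  ],
)

```text
time_s: 7.78
tool_pos: [0.4707, 0.2204, 0.1246]
tool_rot: [-180.0, -0.0, 161.0]
force: [-0.6, -0.4, 6.0]
grip_width: 0.0006
grasp_force: 2.7
```

It is dropping freely past the 1 mm stop, so the notch has taken the pin. Continue to the bottom.

>>> inch_along(
  plan=[
    [0, 0, 0.0005, 0, 0],
    [0, 0, 0.001, 0, 0],
    [0, 0, 0.0015, 0, 0],
    [0, 0, 0.002, 0, 0],
    [0, 0, 0.0025, 0, 0],
    [0, 0, 0.003, 0, 0],
    [0, 0, 0.003, 0, 0],
    [0, 0, 0.003, 0, 0],
  ],
)

```text
time_s: 8.45
tool_pos: [0.4708, 0.2205, 0.1237]
tool_rot: [180.0, -0.0, 160.9]
force: [-6.4, -3.1, 17.8]
grip_width: 0.0004
grasp_force: 9.1
```

Solid stop at TCP 0.1237 (tip 0.1067, home 0.1065) with 18 N. Retract and check.

>>> inch_along(
  plan=[
    [0, 0, -0.002, 0, 0],
    [0, 0, -0.01, 0, 0],
    [0, 0, -0.03, 0, 0],
    [0, 0, -0.07, 0, 0],
    [0, 0, -0.11, 0, 0],
    [0, 0, -0.15, 0, 0],
    [0, 0, -0.19, 0, 0],
    [0, 0, -0.19, 0, 0],
  ],
)

```text
time_s: 9.12
tool_pos: [0.4736, 0.2214, 0.3198]
tool_rot: [179.4, 0.5, 160.9]
force: [0.5, 0.8, 0.4]
grip_width: 0.0003
grasp_force: 0.0
```

>>> inch_along(
  plan=[
    [0, 0, 0, 0, 0],
    [0, 0, 0, 0, 0],
    [0, 0, 0, 0, 0],
  ],
)

```text
time_s: 9.37
tool_pos: [0.4697, 0.2196, 0.3096]
tool_rot: [-179.8, -0.1, 160.9]
force: [0.7, 0.1, 0.5]
grip_width: 0.0002
grasp_force: 0.0
```

```bash
python3 - <<'E'
from h import *
w=read_camera('wrist');a=cv2.resize(w['color'][65:240,205:445],(480,350),interpolation=cv2.INTER_CUBIC)
s=read_camera('side')['color'][190:260,260:340];s=cv2.resize(s,(320,280),interpolation=cv2.INTER_CUBIC)
o=np.zeros((350,800,3),np.uint8);o[:,:480]=a;o[:280,480:]=s;cv2.imwrite('pics/end.png',o)
E
```

```text
(no output)
```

View pics/end.png

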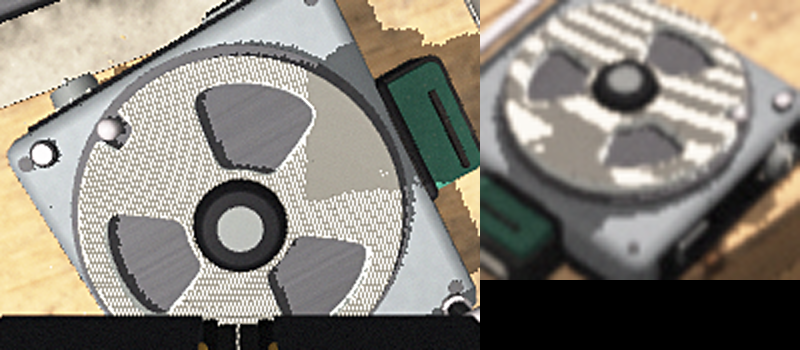

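The pin sits in the notch at crop (110,128), and the wheel lies flat, close on the platter. Handing in.

```bash
python3 -c "
from cell import env
print(env.sign_off())"
```

```text
the job is handed in; nothing more can be done
None
```

The wheel was turned about 123° counter-clockwise until the notch stood over the drive pin, then pressed fully home by the hub. I signed off after about 9.4 s of robot time with the arm clear; nothing else was touched, and no verdict was returned.

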